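# Clip the slide holder into the microscope stage

### The arm

A 6-joint arm with a two-finger parallel gripper is mounted at the origin on the work surface. World frame = base frame: x ahead of the robot, y to its left, z up, the work surface at z = 0. Lengths are in mm, angles in rad, forces in N, time in s.
With the tool pointing down it reaches from about 275 to 850 mm from the base axis. Payload 19 kg.
Tool frame: the origin (TCP) lies midway between the tips of the shut fingers; the grasp point (between the pads) lies 19 mm behind it; z points along the fingers, y is the line along which they close (so a half turn about z gives the same grasp; the last joint's range is limited). The gripper opens to 85 mm and grips with 20 to 120 N. Pads are 22 mm wide; open, the fingers measure 114 mm over their backs; the gripper's body (76 mm by 85 mm) begins 54 mm behind the grasp point. The pads swing forward as they close: fully open they stand 13 mm farther back than shut.
Start: joints at [-1.371, 0.15, 1.437, -0, 1.554, -0.134], TCP at [188.364, -543.24, 231.267] pointing down, gripper open.
Joint ranges: [-2.8, 2.8], [-0.68, 2.1], [0.12, 2.68], [-1.39, 4.53], [0.16, 2.79], [-2.81, 2.81]. Speed limits (rad/s): [1.89, 1.89, 2.22, 3.01, 3.01, 3.01].

### API

Orientations are given as a unit quaternion [w, x, y, z].
In Python, from cell import bot gives the robot as it stands. The module is installed in compiled form; this text tells all that it offers. Calls block until the motion is done:
- bot.movep(position, orientation): joint-space move of the TCP to a pose.
- bot.line_to(position, rot=None, velocity=150): straight line of the TCP; rot=None keeps the orientation; velocity is the mean speed in mm/s.
- bot.set_joints(angles): joint-space move.
- bot.ungrasp() and bot.close(): open the fingers fully, or close them until they stop; the grip force is fixed at half the most.
- bot.hold(seconds).
- bot.inverse_kinematics(position, orientation): joint angles nearest the present ones, or None.
- bot.read_state(): the state.
- bot.snapshot(name): name is "scene" or "top" or "wrist"; returns the picture (384x512x3 uint8, red, green, blue); there is no depth.
- bot.get_calibration(name): a dict with "fx", "fy", "cx", "cy" (pixels), "world_to_cam" (4x4, takes a point from world to camera coordinates). Camera axes: x right, y up, looking along -z (the intrinsics and any distortion apply to the point x, -y, -z); pixel columns grow to the right and rows downward; lengths in mm; the calibration is good to about 2 mm. The wrist camera is an equidistant fisheye: a pixel r from the principal point sees the ray r / f radians off the axis. A picture is of the moment at which its call begins: read the wrist's pose just before it. get_calibration takes no time and is no camera call; for the wrist camera it gives the pose at the moment of the call.
A pose or a line that the arm cannot do raises bot.IKError and nothing moves.
- bot.hand_in(): hands the job in; it is judged then, once.
The state is a dict: "time_s": time; "joint_positions": joint angles; "qvel": joint speeds; "joint_torque": joint torques, N m; "position": TCP position; "ee_rot": TCP orientation; "contact_force": force on the tool from outside, world axes, zero at the start; "ft_torque": the same for the moment, N m; "grip_width": finger opening in mm; "finger_force": force on a finger pad.
Only numpy, scipy, OpenCV 4.12 (cv2) and the standard library are available. Lean on these libraries where they do the work, as an engineer would, in place of code of your own. Each camera call takes 0.05 s, during which the arm holds its last target. There are 200 camera calls.

### The job

Take the metal slide holder from its sloped rest by its upright handle and fit it into the pocket of the microscope stage: with the square end still raised, hook the tongue under the stage's lip and push it in against the spring bar, then swing the square end down past the nose of the clamp block and let the spring send it under that nose, so that the holder lies flat and fully home, held at both ends. Do not force it, let go of it at the end, and leave the other things on the bench where they are.

Things in the scene. Friction and masses are not known exactly. Their poses are not given: they have to be found in the camera images.
- holder: Loose slide holder of dark metal, about 0.3 kg: plate 130 mm long (x) by 90 mm wide (y), with an upright handle and two glass slides lying on it. Origin: middle of the underside of the whole 130 x 90 mm outline; z up through the plate. The main plate is 8 mm thick, x = -47 to +65 mm. Starts on the rest, tilted 30 degrees, tongue end lowest, axes otherwise along the rest's.
- tongue_tip (a point): Middle of the lower edge of the tip of the holder's tongue, at x = -65 mm, y = 0, z = 0 of the holder. The tongue is 18 mm long, 60 mm wide and 5 mm thick, its underside level with the plate's.
- square_end (a point): Middle of the lower edge of the holder's square end, at x = +65 mm, y = 0, z = 0 of the holder.
- handle_top (a point): Middle of the top of the holder's handle, at x = y = 0, z = 42 mm of the holder. The handle is 12 mm thick (holder x), 50 mm long (holder y) and stands 34 mm above the plate.
- stage: Two-part microscope stage on the bench: fixed lower part, 170 x 150 mm, drive knobs on its -y side (this body; origin on the bench under its middle, z up), and a black upper slide, 196 x 122 mm, which holds the pocket and is firmly clamped anywhere from 8 mm towards -x to 8 mm towards +x of the middle; where is not reported, so feel or look for it. The holder goes in with its axes along the stage's.
- pocket_floor (a point): Point of the lower part at x = y = 0, z = 55 mm of the stage: the height and middle line of the pocket floor. All x below are from here, for the upper slide in the middle: add its unknown shift (-8 to +8 mm). The floor runs from x = -82 to +67 mm; side walls 10 mm high at y = +-48 mm, x = -56 to +68 mm.
- lip_line (a point): Point of the lower part at x = -57 mm, y = 0, z = 68 mm of the stage: where the lower free edge of the lip is with the slide in the middle (add its shift). The aluminium lip bridges the -x end of the pocket over its whole width; its underside is 13 mm and its top 19 mm above the floor.
- bar_line (a point): Point of the lower part at x = -62 mm, y = 0, z = 61.5 mm of the stage: the face of the spring bar when free, slide in the middle (add its shift; it does not follow the bar). The steel bar lies under the lip, 100 mm wide, 1.5 to 11.5 mm above the floor. It goes 8 mm towards -x to a hard stop and resists with 3.6 N at first, 11 N at the stop.
- nose_line (a point): Point of the lower part at x = +62 mm, y = 0, z = 65.5 mm of the stage: lower edge of the clamp block's nose, slide in the middle (add its shift). Block 60 mm wide, top 30 mm above the floor, face below the nose 5 mm farther out. The holder's end passes the nose only with the bar pushed in 6 mm or more; let go, the spring moves it about 5 mm to the block's face.
- rest: White plastic sloped rest fixed to the bench, 130 mm long (its x), 100 mm wide. Origin: on the bench under its middle. Its top slopes 30 degrees, falling towards its -x, 62 mm high in the middle; a ledge standing 8 mm above the slope at the low end stops the holder.
- objective: Bystander, loose: steel objective lens standing, 28 mm across, 42 mm high; origin at its foot.
- oil_bottle: Bystander, loose: small amber bottle, 28 mm across, 55 mm high; origin at its foot.
- slide_box: Bystander, loose: closed grey slide box 75 x 95 x 32 mm; origin under its middle.
- petri_dish: Bystander, loose: flat glass dish, 90 mm across, 15 mm high; origin under its middle.
- screwdriver: Bystander, loose: screwdriver 160 mm long, lying; origin under its middle.
- beaker: Bystander, loose: glass beaker, 68 mm across, 80 mm high; origin under its middle.
- lens_cleaner: Bystander, loose: white bottle, 44 mm across, 100 mm high; origin under its middle.

How it is judged (in metres and radians):
On the way:
1. the tongue is low at the lip end of the pocket, hooked in, while the square end is still raised (x of tongue_tip in the frame of stage between -0.082 and -0.056 m and z of tongue_tip in the frame of stage between 0.052 and 0.064 m and z of square_end in the frame of stage above 0.075 m), for 0.1 s.
At the end, for the whole second after the job is handed in: The holder lies flat on the pocket floor (both ends within 2.5 mm of it, tilt under 0.04 rad), its tongue under the lip (tip at x -73.5 to -52.5 mm of the stage) and its square end under the nose (at x 56.5 to 77.5 mm; the upper slide's place decides), let go and at rest (x of tongue_tip in the frame of stage between -0.0735 and -0.0525 m and x of square_end in the frame of stage between 0.0565 and 0.0775 m and z of tongue_tip in the frame of stage between 0.052 and 0.0575 m and z of square_end in the frame of stage between 0.052 and 0.0575 m and angle between holder's own z axis and vertical below 0.04 rad and angle between the x axis of holder and the x axis of stage, either way round below 0.08 rad and linear speed of holder below 0.02 m/s and contact force between the fingers and holder below 0.1 N); the robot touches nothing.
It fails at once if a bystander was moved by more than 30 mm (distance of any of objective, oil_bottle, slide_box, petri_dish, screwdriver, beaker, lens_cleaner from where it was at the start of the episode above 0.03 m).
It fails at once if the holder was forced: pressed on the stage or the spring bar with more than 80 N (contact force between holder and stage above 80 N).
It also fails if it takes over 51 s, if anything falls off the work surface, if the arm or the gripper's body presses on something with over 40 N, if the wrist force passes 120 N, or if a joint passes its speed limit or range.

## Working session

There is one attempt and no reset: what is moved stays moved. The work goes in short steps, each a Python script; the robot and the scene stay as the last script left them, time stands still between calls to the robot, and variables do not carry over. Pictures are saved under pics/ and viewed, at most 10 in all, crops included, and the job is handed in when it is done.

```bash
mkdir -p pics; python3 - <<'E'
from cell import bot
import cv2
for n in("scene","top"):
    im=bot.snapshot(n); cv2.imwrite(f"pics/{n}0.png",im[:,:,::-1])
    c=bot.get_calibration(n); print(n,c)
print(bot.read_state())
E
```

```text
scene {'fx': 425.2413215199929, 'fy': 425.2413215199929, 'cx': 259.420149682168, 'cy': 190.79118528301026, 'world_to_cam': array([[-7.86461733e-01,  6.17630507e-01,  3.24023867e-03,
         4.52780653e+02],
       [-4.31425218e-01, -5.53095702e-01,  7.12711320e-01,
         1.89494295e+02],
       [ 4.41984416e-01,  5.59122259e-01,  7.01449980e-01,
        -1.47530574e+03],
       [ 0.00000000e+00,  0.00000000e+00,  0.00000000e+00,
         1.00000000e+00]])}
top {'fx': 369.94736748904796, 'fy': 369.94736748904796, 'cx': 251.13150003516466, 'cy': 199.81747243662426, 'world_to_cam': array([[-2.06717416e-02, -9.99784246e-01, -2.03489982e-03,
         3.53142065e+01],
       [ 9.77482707e-01, -2.06380596e-02,  2.10003875e-01,
        -5.83058762e+02],
       [-2.10000562e-01,  2.35206647e-03,  9.77698436e-01,
        -1.14240147e+03],
       [ 0.00000000e+00,  0.00000000e+00,  0.00000000e+00,
         1.00000000e+00]])}
{'time_s': 0.1, 'joint_positions': array([-1.37103654e+00,  1.50937224e-01,  1.43793014e+00,  7.18415503e-05,
        1.55381639e+00, -1.34043701e-01]), 'qvel': array([-0.00080392, -0.00136858, -0.0007634 , -0.002365  ,  0.0001389 ,
       -0.00013   ]), 'joint_torque': array([ 4.79085618e-03, -7.14380622e+01, -5.71788168e+01, -1.55040567e-05,
        7.09424552e-03, -1.56886063e-05]), 'position': array([ 188.32932019, -543.05785945,  230.75347065]), 'ee_rot': array([-5.46437847e-04,  9.86104163e-01,  1.66127302e-01,  1.79733128e-05]), 'contact_force': array([-0.08635468,  0.28338399,  0.18921289]), 'ft_torque': array([ 0.01766618,  0.05997958, -0.0520415 ]), 'finger_force': 0.0, 'grip_width': 85.75110519147117}
```

View pics/scene0.png

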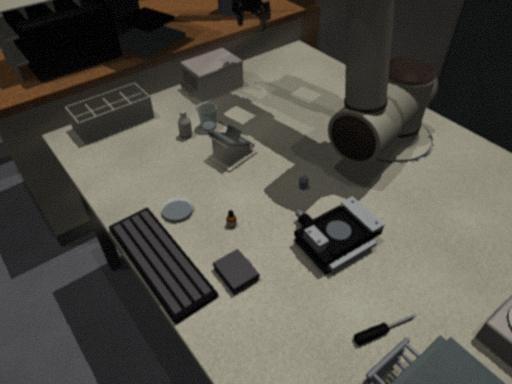

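View pics/top0.png

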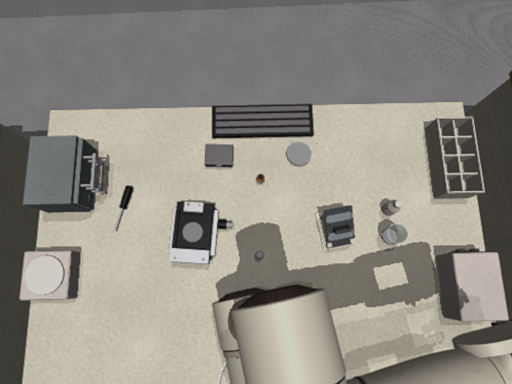

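```bash
python3 - <<'E'
import cv2,numpy as np
t=cv2.imread("pics/top0.png")
a=cv2.resize(t[185:285,150:250],(400,400),interpolation=cv2.INTER_CUBIC)
b=cv2.resize(t[185:265,300:380],(400,400),interpolation=cv2.INTER_CUBIC)
cv2.imwrite("pics/c1.png",np.hstack([a,b]))
E
```

```text
(no output)
```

View pics/c1.png

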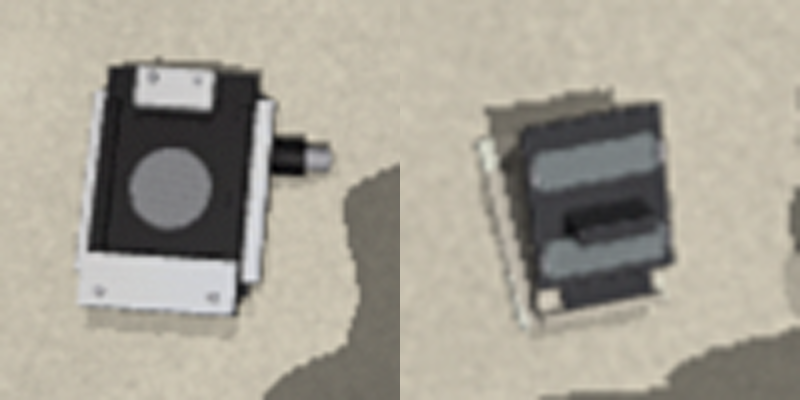

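```bash
cat > h.py <<'E'
import numpy as np
from scipy.spatial.transform import Rotation as R
from scipy.optimize import least_squares
def ray(c,uv,fish=False):
    T=np.array(c["world_to_cam"]); x=(uv[0]-c["cx"])/c["fx"]; y=(uv[1]-c["cy"])/c["fy"]
    if fish:
        r=np.hypot(x,y)+1e-9; d=np.array([x/r*np.sin(r),-y/r*np.sin(r),-np.cos(r)])
    else: d=np.array([x,-y,-1.])
    return -T[:3,:3].T@T[:3,3], T[:3,:3].T@d
def atz(c,uv,z,fish=False):
    o,d=ray(c,uv,fish); return o+d*(z-o[2])/d[2]
def proj(c,p,fish=False):
    T=np.array(c["world_to_cam"]); q=np.atleast_2d(p)@T[:3,:3].T+T[:3,3]; q=q*[1,-1,-1]
    if fish:
        r=np.hypot(q[:,0],q[:,1]); a=np.arctan2(r,q[:,2]); n=q[:,:2]/r[:,None]*a[:,None]
    else: n=q[:,:2]/q[:,2:]
    return n*[c["fx"],c["fy"]]+[c["cx"],c["cy"]]
E
python3 - <<'E'
from h import *
from cell import bot
c=bot.get_calibration("top")
f=lambda u,v:(150+u/4-.4,185+v/4-.4)
for n,uv,z in [("lipfreeL",(88,252),74),("lipfreeR",(240,262),74),("lipoutR",(235,315),74),("lipoutL",(80,305),74),("blkTL",(137,67),85),("blkTR",(215,72),85),("blkBR",(213,110),85),("blkBL",(133,105),85),("disc",(171,188),55)]:
    print(n,atz(c,f(*uv),z).round(1))
g=lambda u,v:np.array((300+(u-400)/5-.4,185+v/5-.4))
# plate top corners, tongue tip corners, handle top centre
P=np.array([(65,45,8),(65,-45,8),(-47,-45,8),(-65,30,5),(-65,-30,5),(0,0,42)],float)
px=np.array([g(*a) for a in [(520,127),(661,103),(674,262),(565,310),(656,292),(610,215)]])
def pts(v): return P@(R.from_euler('z',v[3])*R.from_euler('y',-np.pi/6)).as_matrix().T+v[:3]
s=least_squares(lambda v:(proj(c,pts(v))-px).ravel(),[600,-250,65,.1])
print(s.x, (proj(c,pts(s.x))-px).round(1).tolist())
E
```

```text
lipfreeL [433.1 275.7  74. ]
lipfreeR [422.8 156.5  74. ]
lipoutR [382.  160.3  74. ]
lipoutL [392.1 280.9  74. ]
blkTL [578.2 237.9  85. ]
blkTR [572.9 175.6  85. ]
blkBR [542.1 177.   85. ]
blkBL [547.5 240.5  85. ]
disc [484.6 214.3  55. ]
[ 4.94504831e+02 -2.55935639e+02  6.20678163e+01  1.70090217e-01] [[0.0, -0.2], [-0.2, -0.7], [0.0, -0.2], [-0.5, -0.8], [-0.8, -0.7], [1.4, 2.5]]
```

```bash
cat >> h.py <<'E'
def hrot(yaw,th): return R.from_euler('z',yaw)*R.from_euler('y',-th)
TOOL=R.from_matrix(np.array([[0,1,0],[1,0,0],[0,0,-1]]).T) # tool x=hy, y=hx, z=-hz
def tool(pos,yaw,th,hz,flip=False,dx=0):
    """TCP pose for holder origin pos, TCP at holder (dx,0,hz)"""
    r=hrot(yaw,th); t=r*TOOL
    if flip: t=t*R.from_euler('z',np.pi)
    return np.asarray(pos,float)+r.apply([dx,0,hz]), t.as_quat(scalar_first=True)
E
python3 - <<'E'
from h import *
from cell import bot
import cv2
for fl in(False,True):
    print(fl,*[None if (q:=bot.inverse_kinematics(*tool(*a,flip=fl))) is None else q.round(2).tolist() for a in [((494.5,-256,62),.17,np.pi/6,150),((494.5,-256,62),.17,np.pi/6,13),((500,211,60),-.087,.3,13),((500,211,55),-.087,0,13)]])
E
```

```text
False [-1.04, -0.19, 1.94, 0.52, 1.24, -1.35] [-0.89, 0.03, 2.01, 0.58, 0.92, -1.37] [0.33, 0.04, 1.93, -0.15, 0.91, 0.5] [0.26, 0.2, 1.73, -0.0, 1.22, 0.34]
True [-1.04, -0.19, 1.94, 0.52, 1.24, 1.79] [-0.89, 0.03, 2.01, 0.58, 0.92, 1.77] [0.33, 0.04, 1.93, -0.15, 0.91, -2.64] [0.26, 0.2, 1.73, -0.0, 1.22, -2.8]
```

```bash
python3 - <<'E'
from h import *
from cell import bot
import cv2
p=((494.5,-256,62),.17,np.pi/6,150)
bot.movep(*tool(*p)); bot.hold(.2)
c=bot.get_calibration("wrist"); im=bot.snapshot("wrist"); s=bot.read_state()
np.save("w1.npy",c,allow_pickle=True)
print(c,s["time_s"],s["position"],s["contact_force"],tool(*p)[0])
for yaw_pt in [(65,45,8),(65,-45,8),(-47,45,8),(-47,-45,8),(6,25,42),(6,-25,42),(-6,25,42),(-6,-25,42)]:
    q=proj(c,np.array(p[0])+hrot(.17,np.pi/6).apply(yaw_pt),True)[0]; print(yaw_pt,q.round(1))
cv2.imwrite("pics/w1.png",im[:,:,::-1])
E
```

```text
{'fx': 297.3186396354542, 'fy': 297.3186396354542, 'cx': 254.06892351205738, 'cy': 187.35924221931765, 'world_to_cam': array([[ 8.54034882e-01,  1.46249679e-01,  4.99234867e-01,
        -4.15178046e+02],
       [-2.65120032e-02,  9.70658005e-01, -2.38998224e-01,
         2.89767575e+02],
       [-5.19539733e-01,  1.90877103e-01,  8.32853167e-01,
        -4.73058035e+01],
       [ 0.00000000e+00,  0.00000000e+00,  0.00000000e+00,
         1.00000000e+00]])} 1.6833 [ 420.47783457 -269.1398886   191.86564643] [-0.48178844  0.50949056 -0.68016882] [ 420.58114248 -268.68867618  191.90381057]
(65, 45, 8) [321.4 131.5]
(65, -45, 8) [316.7 218. ]
(-47, 45, 8) [206.1 131.1]
(-47, -45, 8) [209.6 218.2]
(6, 25, 42) [261.8 157.3]
(6, -25, 42) [261.4 212. ]
(-6, 25, 42) [247.8 157.3]
(-6, -25, 42) [248.1 212. ]
```

View pics/w1.png

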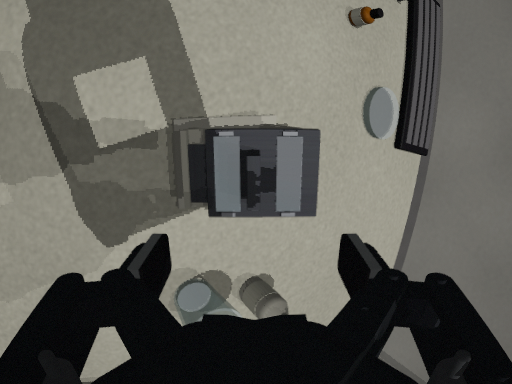

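```bash
python3 - <<'E'
from h import *
from cell import bot
import cv2
H=(494.5,-253,62); th=np.pi/6
go=lambda hz,v: bot.line_to(tool(H,.17,th,hz)[0],rot=tool(H,.17,th,hz)[1],velocity=v)
def st(t): s=bot.read_state(); print(t,round(s["time_s"],2),s["position"].round(1),s["contact_force"].round(1),round(s["grip_width"],1),round(s["finger_force"],1))
go(60,120); st("60"); go(15,60); st("15")
bot.close(); st("closed")
go(50,60); st("up")
bot.hold(.2); st("held")
c=bot.get_calibration("wrist"); im=bot.snapshot("wrist"); np.save("w2.npy",c,allow_pickle=True)
p=bot.read_state()
r=R.from_quat(p["ee_rot"],scalar_first=True)
for hz in (10,15,20):
  o=p["position"]-(r*TOOL.inv()).apply([0,0,hz])
  print(hz,proj(c,o+(r*TOOL.inv()).apply([(65,45,8),(65,-45,8),(-47,45,8),(-65,30,5),(-65,-30,5)]),True).round(1).tolist())
cv2.imwrite("pics/w2.png",im[:,:,::-1])
E
```

```text
60 2.58 [ 465.  -258.3  114.6] [-0.7 -0.6  0.8] 85.6 0.0
15 3.48 [ 487.2 -254.3   75.2] [-0.2 -0.6  0.6] 85.3 0.0
closed 4.15 [ 486.9 -254.3   75.1] [-7.2 -0.3  5. ] 11.1 59.3
up 4.88 [ 469.8 -257.2  105.3] [ 0.5 -0.1 -3.7] 11.2 58.4
held 5.08 [ 469.9 -257.1  105. ] [ 0.   0.2 -4.5] 10.9 58.4
10 [[378.3, 158.6], [357.2, 300.0], [163.0, 157.6], [135.9, 184.4], [149.6, 278.0]]
15 [[374.8, 156.9], [355.0, 295.5], [165.8, 155.9], [139.1, 182.0], [151.9, 273.8]]
20 [[371.4, 155.3], [352.9, 291.1], [168.4, 154.3], [142.2, 179.8], [154.2, 269.7]]
```

View pics/w2.png

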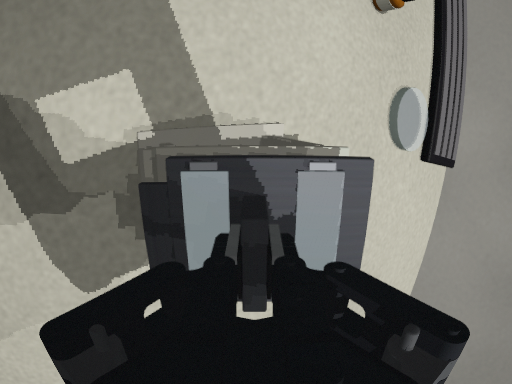

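```bash
python3 - <<'E'
from h import *
from cell import bot
import cv2
p=bot.read_state()["position"]; bot.line_to(p+[0,0,120],velocity=200)
bot.movep(*tool((490,90,190),-.087,.0,17)); bot.hold(.3)
c=bot.get_calibration("wrist"); im=bot.snapshot("wrist"); np.save("w3.npy",c,allow_pickle=True)
s=bot.read_state(); print(s["time_s"],s["position"],s["contact_force"],s["grip_width"])
cv2.imwrite("pics/w3raw.png",im[:,:,::-1])
S=(486,212);r=R.from_euler('z',-.087)
for n in [(-57,61,74),(-57,-61,74),(62,30,85),(62,-30,85),(-98,61,74)]: print(n,proj(c,r.apply(n)+[*S,0],True).round(1))
cv2.imwrite("pics/w3.png",cv2.resize(im[:300,100:500,::-1],(800,600),interpolation=cv2.INTER_CUBIC))
E
```

```text
7.6417 [490.055781    89.56641062 207.0013864 ] [ 3.26473641e-01  4.32176683e-03 -4.36677060e+00] 10.926812285195606
(-57, 61, 74) [[179.4  -6.6]]
(-57, -61, 74) [[178.8 116.5]]
(62, 30, 85) [[308.1  17.7]]
(62, -30, 85) [[308.5  81.8]]
(-98, 61, 74) [[139.3  -1.3]]
```

View pics/w3.png

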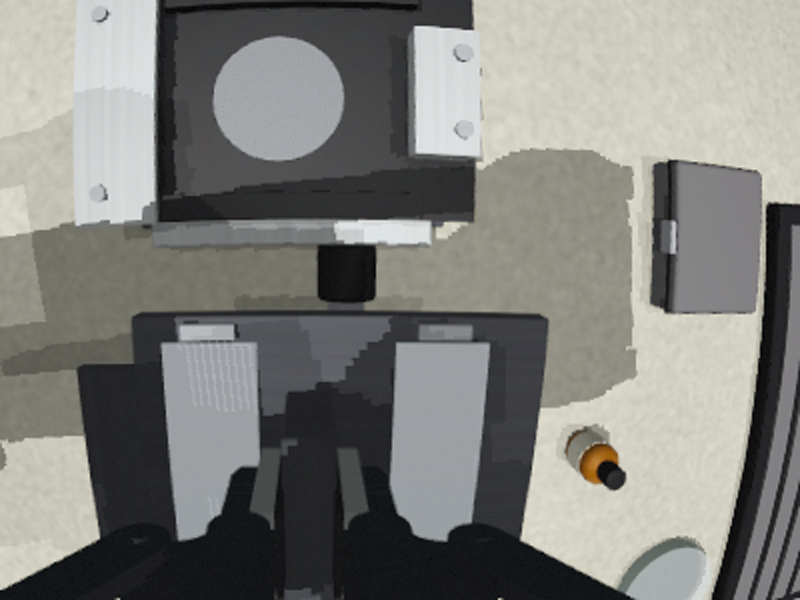

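```bash
cat >> h.py <<'E'
S=np.array([484.5,214.,55.]); YAW=-.087; HZ=17.
def pose(tx,tz,th,y=0,dyaw=0,hz=HZ):
    """TCP pose with tongue_tip at stage x tx (slide frame), height tz above floor, lateral y"""
    r=hrot(YAW+dyaw,th); o=S+R.from_euler('z',YAW).apply([tx,y,tz])+r.apply([65,0,0])
    return tool(o,YAW+dyaw,th,hz)
def st(bot,t=""):
    s=bot.read_state(); f=R.from_euler('z',-YAW).apply(s["contact_force"])
    print(t,round(s["time_s"],2),"F",f.round(1),"M",R.from_euler('z',-YAW).apply(s["ft_torque"]).round(2),"w",round(s["grip_width"],1)); return f
E
python3 - <<'E'
from h import *
from cell import bot
import cv2
bot.movep(*pose(-48,80,.31)); bot.hold(.1); st(bot,"hi")
p=pose(-48,25,.31); bot.line_to(p[0],rot=p[1],velocity=80); bot.hold(.2); st(bot,"lo")
c=bot.get_calibration("wrist"); im=bot.snapshot("wrist"); np.save("w4.npy",c,allow_pickle=True)
r=R.from_euler('z',YAW)
for n in [(-57,61,19),(62,30,30),(98,30,30),(-56,48,10),(68,48,10),(-82,61,0)]: print(n,proj(c,r.apply(n)+S,True).round(1))
q=bot.read_state(); rr=R.from_quat(q["ee_rot"],scalar_first=True)*TOOL.inv()
for n in [(65,45,8),(-47,45,8),(-65,30,5)]: print("h",n,proj(c,q["position"]+rr.apply(np.array(n)-[0,0,HZ]),True).round(1))
cv2.imwrite("pics/w4.png",cv2.resize(im[60:360,60:460,::-1],(800,600),interpolation=cv2.INTER_CUBIC))
E
```

```text
hi 8.32 F [ 0.2 -0.7 -3.2] M [-0.02  0.31  0.01] w 11.2
lo 9.37 F [ 0.8 -0.1 -4.8] M [-0.02  0.42  0.04] w 11.3
(-57, 61, 19) [[125.5 126. ]]
(62, 30, 30) [[317.  167.6]]
(98, 30, 30) [[359.8 165. ]]
(-56, 48, 10) [[130.1 145.8]]
(68, 48, 10) [[311.6 137. ]]
(-82, 61, 0) [[ 92.2 127.5]]
h (65, 45, 8) [[373.9 155.8]]
h (-47, 45, 8) [[167.3 154.8]]
h (-65, 30, 5) [[140.8 180.7]]
```

View pics/w4.png

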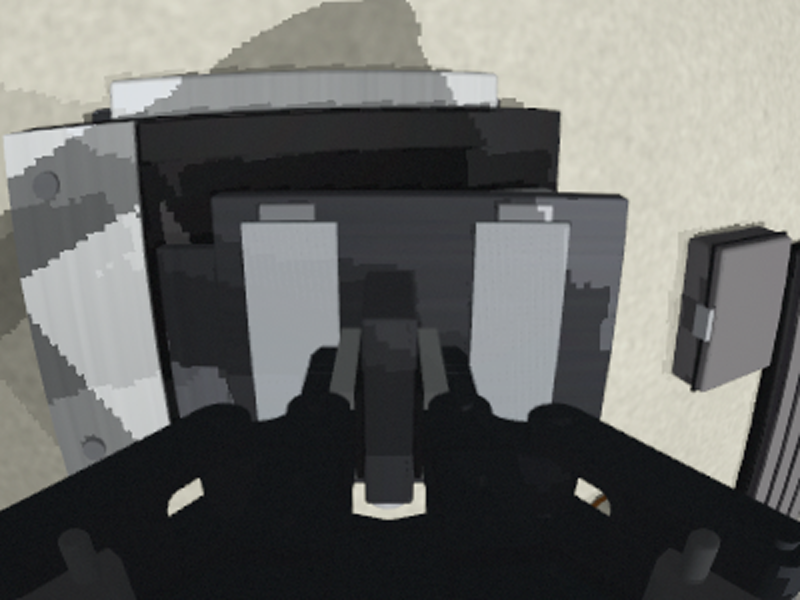

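```bash
python3 - <<'E'
from h import *
from cell import bot
c=np.load("w4.npy",allow_pickle=True).item()
r=R.from_euler('z',YAW)
for y in (61,30,0,-20,-30): print(y,proj(c,r.apply((-57,y,19))+S,True).round(1))
print(proj(c,r.apply((68,61,10))+S,True).round(1))
def go(*a,v=40,**k):
    p=pose(*a,**k); bot.line_to(p[0],rot=p[1],velocity=v)
go(-46,25,.31,y=4.5); f0=st(bot,"a")
for z in (16,12,9,7,5,4,3):
    go(-46,z,.31,y=4.5); f=st(bot,z)
    if abs(f-f0).max()>5: print("contact"); break
E
```

```text
61 [[125.5 126. ]]
30 [[129.6 177.4]]
0 [[135.3 223.5]]
-20 [[139.7 251.4]]
-30 [[142.  264.5]]
[[312.1 119. ]]
a 9.69 F [ 0.1  0.6 -3.6] M [-0.03  0.33 -0.01] w 11.1
16 10.07 F [ 0.7  0.  -3.8] M [0.01 0.37 0.02] w 10.9
12 10.32 F [ 0.3 -0.8 -4.3] M [-0.01  0.38 -0.01] w 11.3
9 10.57 F [ 0.3 -0.8 -4.8] M [0.05 0.4  0.01] w 11.2
7 10.82 F [ 0.2  1.1 -4.1] M [-0.03  0.37  0.04] w 10.6
5 11.07 F [ 0.1  0.8 -3.7] M [0.03 0.39 0.02] w 10.9
4 11.32 F [ 0.5 -0.9 -4.4] M [0.02 0.37 0.04] w 10.8
3 11.57 F [-0.1 -0.1 -3.5] M [ 0.01  0.35 -0.01] w 10.9
```

```bash
python3 - <<'E'
from h import *
from cell import bot
def go(*a,v=40,**k):
    p=pose(*a,**k); bot.line_to(p[0],rot=p[1],velocity=v)
f0=np.array([.2,0,-4.1])
z=3.
while z>-5:
    z-=.7; go(-46,z,.31,y=4.5); f=st(bot,round(z,1))
    if f[2]-f0[2]>2.5: break
z0=z; print("floor at",z0)
z=z0+2.5; go(-46,z,.31,y=4.5)
x=-46
while x>-70:
    x-=1.5 ; go(x,z,.31,y=4.5); f=st(bot,x)
    if f[0]>2.8 or abs(f[2]+4.1)>6 or abs(f[1])>6: break
E
```

```text
2.3 11.82 F [-0.1  0.4 -4.4] M [0.06 0.39 0.02] w 11.0
1.6 12.07 F [-0.4 -0.3 -4.2] M [0.02 0.42 0.02] w 10.8
0.9 12.32 F [ 0.6 -1.  -5. ] M [-0.05  0.38  0.02] w 11.2
0.2 12.57 F [ 0.2  0.8 -3.8] M [0.01 0.41 0.05] w 11.0
-0.5 12.82 F [ 0.3  0.5 -4.1] M [ 0.03  0.33 -0.02] w 11.2
-1.2 13.07 F [ 0.2  0.1 -4.2] M [ 0.03  0.38 -0.05] w 11.1
-1.9 13.32 F [ 0.5 -0.1 -4.4] M [ 0.02  0.38 -0.02] w 10.6
-2.6 13.57 F [ 0.3 -0.3 -3.4] M [-0.03  0.34  0.  ] w 11.1
-3.3 13.82 F [ 0.3 -0.3  2. ] M [-0.09  0.36 -0.05] w 11.2
floor at -3.3
-47.5 14.32 F [ 0.6  0.1 -4.9] M [ 0.05  0.39 -0.01] w 10.8
-49.0 14.57 F [-0.9  0.  -3.3] M [0.01 0.37 0.01] w 11.0
-50.5 14.82 F [ 0.2  1.9 -4.3] M [ 0.01  0.29 -0.  ] w 10.8
-52.0 15.07 F [-0.7  1.  -2.6] M [0.   0.38 0.05] w 11.0
-53.5 15.32 F [-0.2 -0.9 -4.1] M [0.02 0.35 0.03] w 10.9
-55.0 15.57 F [-0.2 -0.1 -4.7] M [ 0.03  0.38 -0.04] w 11.1
-56.5 15.82 F [ 0.9 -0.  -4.1] M [0.04 0.39 0.07] w 10.6
-58.0 16.07 F [ 0.2 -0.4 -4.5] M [ 0.02  0.37 -0.03] w 11.0
-59.5 16.32 F [ 4.2  0.3 -3.7] M [-0.03 -0.42 -0.04] w 10.9
```

```bash
python3 - <<'E'
from h import *
from cell import bot
def go(*a,v=30,**k):
    p=pose(*a,**k); bot.line_to(p[0],rot=p[1],velocity=v)
def F(t):
    a=[]
    for _ in range(6): bot.hold(.02); s=bot.read_state(); a.append(R.from_euler('z',-YAW).apply(s["contact_force"]))
    a=np.mean(a,0); print(t,round(s["time_s"],2),a.round(1),"M",s["ft_torque"].round(2)); return a
zf=-3.2
go(-59.5,zf+2,.26,y=4.5); F("rot")
for x in (-61,-62.5,-64,-65,-66):
    go(x,zf+2,.26,y=4.5); f=F(x)
    if f[0]>10.5 or abs(f[2]+4)>8 or abs(f[1])>6: print("stop");break
E
```

```text
rot 16.69 [ 3.7 -0.1 -1.6] M [-0.06 -0.41 -0.03]
-61 17.04 [ 5.5 -0.8 -1.8] M [-0.17 -0.68 -0.  ]
-62.5 17.39 [ 6.5 -0.9 -1.8] M [-0.17 -0.91  0.07]
-64 17.74 [ 7.8 -0.6 -2. ] M [-0.17 -1.09 -0.  ]
-65 18.09 [ 8.6 -0.7 -2.2] M [-0.22 -1.27 -0.01]
-66 18.44 [ 9.2 -0.7 -2.2] M [-0.27 -1.42  0.  ]
```

```bash
python3 - <<'E'
from h import *
from cell import bot
def go(*a,v=30,**k):
    p=pose(*a,**k); bot.line_to(p[0],rot=p[1],velocity=v)
def F(t):
    a=[]
    for _ in range(6): bot.hold(.02); s=bot.read_state(); a.append(R.from_euler('z',-YAW).apply(s["contact_force"]))
    a=np.mean(a,0); print(t,round(s["time_s"],2),a.round(1),"M",s["ft_torque"].round(2)); return a
zf=-3.2; x=-66.7
go(x,zf+2,.26,y=4.5); f=F("in")
for th in (.22,.18,.14,.11,.08,.06):
    go(x,zf+1.5,th,y=4.5); f=F(th)
    if abs(f[2]+3)>8 or abs(f[1])>6 or f[0]>16: print("stop"); break
    x-=np.clip((9.9-f[0])/.925,-.8,.8); print("x",round(x,2))
E
```

```text
in 18.79 [10.1 -0.6 -2.7] M [-0.25 -1.56  0.05]
0.22 19.15 [ 9.5 -1.2  0.7] M [-0.29 -1.42  0.04]
x -67.15
0.18 19.5 [ 9.7 -0.8  0.5] M [-0.33 -1.42  0.03]
x -67.33
0.14 19.85 [ 9.1 -1.4  0.2] M [-0.26 -1.43  0.03]
x -68.13
0.11 20.2 [ 9.9 -0.8  0.7] M [-0.31 -1.5   0.07]
x -68.12
0.08 20.55 [10.  -0.9 -0. ] M [-0.31 -1.5   0.02]
x -68.03
0.06 20.9 [ 9.7 -1.   0. ] M [-0.33 -1.53  0.05]
x -68.3
```

```bash
python3 - <<'E'
from h import *
from cell import bot
import cv2
def go(*a,v=30,**k):
    p=pose(*a,**k); bot.line_to(p[0],rot=p[1],velocity=v)
def F(t):
    a=[]
    for _ in range(6): bot.hold(.02); s=bot.read_state(); a.append(R.from_euler('z',-YAW).apply(s["contact_force"]))
    a=np.mean(a,0); print(t,round(s["time_s"],2),a.round(1),"M",s["ft_torque"].round(2)); return a
zf=-3.2; x=-68.3
for th,z in ((.04,1.5),(.025,1.2),(.01,1),(0,.8),(0,.4),(0,0),(0,-.4),(0,-.8)):
    go(x,zf+z,th,y=4.5); f=F((th,z))
    if f[2]>8 or abs(f[1])>6 or f[0]>16: print("stop"); break
    x-=np.clip((9.9-f[0])/.925,-.5,.5)
print(x)
cv2.imwrite("pics/w5.png",bot.snapshot("wrist")[60:360,60:460,::-1])
E
```

```text
(0.04, 1.5) 21.25 [ 9.8 -1.1  0.3] M [-0.28 -1.53  0.09]
(0.025, 1.2) 21.6 [ 9.4 -1.   1.8] M [-0.37 -1.47  0.02]
(0.01, 1) 21.95 [10.1 -1.   1.6] M [-0.39 -1.46  0.09]
(0, 0.8) 22.3 [ 9.8 -1.2  2.3] M [-0.32 -1.36  0.05]
(0, 0.4) 22.65 [10.2 -0.8  1.5] M [-0.28 -1.46 -0.02]
(0, 0) 23.0 [ 9.9 -0.7  2.3] M [-0.28 -1.39  0.07]
(0, -0.4) 23.35 [10.  -0.8  3.9] M [-0.28 -1.24  0.04]
(0, -0.8) 23.7 [ 6.5 -1.6 10.5] M [-0.41 -0.63  0.02]
stop
-68.36952721339772
```

View pics/w5.png

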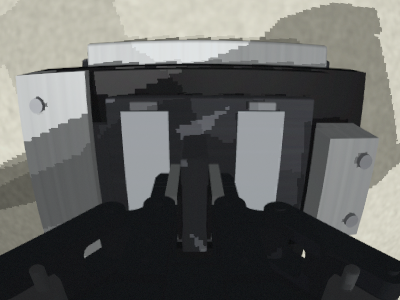

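```bash
python3 - <<'E'
from h import *
from cell import bot
def go(*a,v=30,**k):
    p=pose(*a,**k); bot.line_to(p[0],rot=p[1],velocity=v)
def F(t):
    a=[]
    for _ in range(6): bot.hold(.02); s=bot.read_state(); a.append(R.from_euler('z',-YAW).apply(s["contact_force"]))
    a=np.mean(a,0); print(t,round(s["time_s"],2),a.round(1),"M",s["ft_torque"].round(2)); return a
zf=-3.2; x=-68.4
go(x,zf-.5,-.008,y=4.5); F("th-")
for x in (-67.4,-66.4,-65.4,-64.4,-63.4,-62.4):
    go(x,zf-.5,-.008,y=4.5); f=F(x)
    if f[2]>12 or abs(f[1])>6 or f[0]<1: print("stop"); break
E
```

```text
th- 24.1 [ 1.3 -2.6 15.4] M [-0.58 -0.47  0.05]
-67.4 24.45 [ 0.6 -2.6 15.8] M [-0.52 -0.39  0.07]
stop
```

```bash
python3 - <<'E'
from h import *
from cell import bot
def go(*a,v=30,**k):
    p=pose(*a,**k); bot.line_to(p[0],rot=p[1],velocity=v)
def F(t):
    a=[]
    for _ in range(6): bot.hold(.02); s=bot.read_state(); a.append(R.from_euler('z',-YAW).apply(s["contact_force"]))
    a=np.mean(a,0); print(t,round(s["time_s"],2),a.round(1),"M",s["ft_torque"].round(2)); return a
zf=-3.2
go(-67.4,zf-.4,-.002,y=4.5); F("th0")
for x in (-66.4,-65.4,-64.4,-63.4,-62.4,-61.4):
    go(x,zf-.4,-.002,y=4.5); f=F(x)
    if f[2]>12 or abs(f[1])>6 or f[0]<1: print("stop"); break
E
```

```text
th0 24.8 [ 6.5 -0.8  6.5] M [-0.31 -0.97  0.03]
-66.4 25.15 [ 5.4 -0.9  7.6] M [-0.36 -0.76  0.05]
-65.4 25.5 [ 3.9 -1.   8.2] M [-0.34 -0.51  0.06]
-64.4 25.85 [ 1.6 -1.1  9.9] M [-0.32 -0.19  0.04]
-63.4 26.2 [-0.3 -1.5 11.2] M [-0.34  0.04  0.08]
stop
```

```bash
python3 - <<'E'
from h import *
from cell import bot
import cv2
bot.ungrasp(); bot.hold(.3); st(bot,"open")
p=bot.read_state()["position"]; bot.line_to(p+[0,0,60],velocity=100)
r=R.from_euler('z',YAW)
bot.line_to(p+r.apply([0,-60,110]),velocity=150); bot.hold(.2); st(bot,"up")
c=bot.get_calibration("wrist"); im=bot.snapshot("wrist"); np.save("w6.npy",c,allow_pickle=True)
cv2.imwrite("pics/w6.png",cv2.resize(im[0:225,110:410,::-1],(800,600),interpolation=cv2.INTER_CUBIC))
C=S+r.apply([5,4.5,-3.2])
for n in [(65,45,8),(65,-45,8),(-47,45,8),(-47,-45,8)]: print(n,proj(c,C+r.apply(n),True).round(1))
for n in [(62,30,30),(62,-30,30),(-57,61,19),(-57,-61,19)]: print(n,proj(c,S+r.apply(np.add(n,(3,3,0))),True).round(1))
E
```

```text
open 27.21 F [ 0.3 -0.2  0.9] M [ 0.03 -0.01 -0.02] w 85.3
up 28.82 F [0.2 0.1 0.5] M [-0.07  0.06 -0.01] w 85.2
(65, 45, 8) [[333.7  68.7]]
(65, -45, 8) [[330.4 167.8]]
(-47, 45, 8) [[205.8  66.8]]
(-47, -45, 8) [[207.6 167.3]]
(62, 30, 30) [[335.6  84.9]]
(62, -30, 30) [[332.9 158.2]]
(-57, 61, 19) [[188.9  48.7]]
(-57, -61, 19) [[192.5 190.2]]
```

View pics/w6.png

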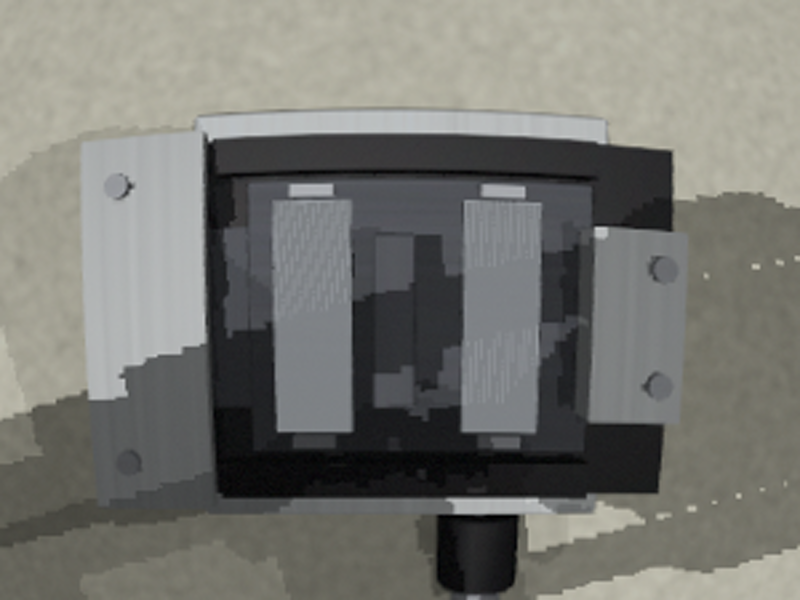

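```bash
python3 -c "
from cell import bot
print(bot.hand_in())"
```

```text
the job is handed in; nothing more can be done
None
```

The job is handed in at about 29 s: from the last picture and the contact forces, the holder lies flat in the pocket with its tongue under the lip and its square end under the nose, and the gripper is open and clear. The hand-in returned no verdict, so the result is my own reading.

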